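# Queue the specimen jars by size at the code reader

### The arm

A 7-joint arm with a two-finger parallel gripper is mounted at the origin on a cart in front of the work surface, level with it; the furniture and walls round the work are solid. World frame = base frame: x ahead of the robot, y to its left, z up, the work surface at z = 0. Lengths are in m, angles in rad, forces in N, time in s.
With the tool pointing down it reaches from about 0.425 to 0.95 m from the base axis. Payload 4.7 kg.
Tool frame: the origin (TCP) lies midway between the tips of the shut fingers; the grasp point (between the pads) lies 19 mm behind it; z points along the fingers, y is the line along which they close (so a half turn about z gives the same grasp; the last joint's range is limited). The gripper opens to 85 mm and grips with 20 to 120 N. Pads are 22 mm wide; open, the fingers measure 114 mm over their backs; the gripper's body (76 mm by 85 mm) begins 54 mm behind the grasp point. The pads swing forward as they close: fully open they stand 13 mm farther back than shut.
Start: joints at [-1.159, 0.469, -0.049, 1.532, 0.024, 1.141, -0.082], TCP at [0.288, 0.611, 0.231] pointing down, gripper open.
Joint ranges: [-2.59, 2.59], [-0.33, 1.99], [-1.39, 1.29], [0.1, 2.45], [-1.04, 4.18], [0.21, 1.99], [-2.66, 2.66]. Speed limits (rad/s): [2.57, 2.57, 3.14, 3.14, 3.14, 3.14, 3.14].

### API

Orientations are given as a unit quaternion [x, y, z, w].
In Python, from bench import movep, move_l, set_joints, open_gripper, grasp, sleep, solve_ik, get_obs, get_image, get_calibration, Unreachable, close_job, recognise, regions_of gives the robot as it stands. The module is installed in compiled form; this text tells all that it offers. Calls block until the motion is done:
- movep(position, orientation): joint-space move of the TCP to a pose.
- move_l(position, orientation=None, feed=0.15, force_limit=None): straight line of the TCP; orientation=None keeps the orientation; feed is the mean speed in m/s. With force_limit (N) it stops when the force on the tool has changed by that much, and returns True; else False.
- set_joints(angles): joint-space move.
- open_gripper() and grasp(force=None): open the fingers fully, or close them until they stop; force is the grip in N (None keeps the last).
- sleep(seconds).
- solve_ik(position, orientation): joint angles nearest the present ones, or None.
- get_obs(): the state.
- get_image(name): name is "scene" or "top"; returns the picture (400x640x3 uint8, red, green, blue); there is no depth.
- get_calibration(name): a dict with "camera_matrix" (3x3 intrinsics, pixels), "R" (3x3) and "t" (3): a world point X has camera coordinates R X + t. Camera axes: x right, y down, z forward; pixel columns grow to the right and rows downward; lengths in m; the calibration is good to about 2 mm. A picture is of the moment at which its call begins. get_calibration takes no time and is no camera call.
A pose or a line that the arm cannot do raises Unreachable and nothing moves.
- close_job(): hands the job in; it is judged then, once.
Trained networks look in the newest picture that a camera, given by its name, has taken for a name from the list of things; names that differ only in an ending like _2 or _b are one class to them, and where a whole thing is asked for, a point or a joint stands for the part that bears it (a point fixed in the world has none). Each returns a list of dicts, best first, with "p" (0 to 1); they miss things now and then, are a little off and sometimes report something else, mostly with a low value. They report only what shows in the picture. A call takes as long as a camera call. They do not tell look-alikes from the thing itself.
- recognise(camera, label): "location" ([x, y, z] in m, in world coordinates, good to about 4 mm: the middle of the surface that is visible of it).
- regions_of(camera, label): "pixels" (400x640 bool, what is visible of it).
The state is a dict: "clock": time; "joints": joint angles; "dq": joint speeds; "tau": joint torques, N m; "ee_pos": TCP position; "tool_rot": TCP orientation; "ft_force": force on the tool from outside, world axes, zero at the start; "ft_torque": the same for the moment, N m; "width": opening from 0.0 (shut) to 1.0 (fully open); "grasp_force": force on a finger pad.
Only numpy, scipy, OpenCV 4.12 (cv2) and the standard library are available. Lean on these libraries where they do the work, as an engineer would, in place of code of your own. Each camera call takes 0.05 s, during which the arm holds its last target. There are 200 camera calls.

### The job

Four cream screw-lid specimen jars have come in to be logged, small biopsies first. Stand each jar in its own holder on the rail in order of size, the smallest in the holder nearest the code reader and the largest in the farthest, each flat on the floor of its holder and let go. Keep the jars upright and set them down rather than dropping them; leave the orange-lidded cup where it stands.

Things in the scene. Friction and masses are not known exactly. Their poses are not given: they have to be found in the camera images.
- jar_s: the smallest of the four cream round screw-lid specimen jars: lid 28 mm across and 11 mm deep, body below it 26 mm across, 42 mm high in all, about 30 g, stands upright loose on the worktop; the lid is fixed and can be gripped from above. Origin: centre of the underside; z up along the jar
- jar_m: the second smallest of the four cream round screw-lid specimen jars: lid 37 mm across and 15 mm deep, body below it 34 mm across, 56 mm high in all, about 55 g, stands upright loose on the worktop; the lid is fixed and can be gripped from above. Origin: centre of the underside; z up along the jar
- jar_l: the second largest of the four cream round screw-lid specimen jars: lid 46 mm across and 20 mm deep, body below it 43 mm across, 73 mm high in all, about 90 g, stands upright loose on the worktop; the lid is fixed and can be gripped from above. Origin: centre of the underside; z up along the jar
- jar_xl: the largest of the four cream round screw-lid specimen jars: lid 58 mm across and 25 mm deep, body below it 54 mm across, 92 mm high in all, about 190 g, stands upright loose on the worktop; the lid is fixed and can be gripped from above. Origin: centre of the underside; z up along the jar
- holder_a: one of four identical round grey jar holders, clamped side by side along one straight low aluminium rail (top 16 mm above the worktop, 36 mm wide), about 106 mm apart; the letters do not tell their order along the rail. A shallow dish 85 mm across outside, 78 mm inside; its flat black floor is 20 mm and its rim 28 mm above the worktop. Does not move. Origin: on its axis at worktop height; z up, y along the rail
- holder_b: one of four identical round grey jar holders, clamped side by side along one straight low aluminium rail (top 16 mm above the worktop, 36 mm wide), about 106 mm apart; the letters do not tell their order along the rail. A shallow dish 85 mm across outside, 78 mm inside; its flat black floor is 20 mm and its rim 28 mm above the worktop. Does not move. Origin: on its axis at worktop height; z up, y along the rail
- holder_c: one of four identical round grey jar holders, clamped side by side along one straight low aluminium rail (top 16 mm above the worktop, 36 mm wide), about 106 mm apart; the letters do not tell their order along the rail. A shallow dish 85 mm across outside, 78 mm inside; its flat black floor is 20 mm and its rim 28 mm above the worktop. Does not move. Origin: on its axis at worktop height; z up, y along the rail
- holder_d: one of four identical round grey jar holders, clamped side by side along one straight low aluminium rail (top 16 mm above the worktop, 36 mm wide), about 106 mm apart; the letters do not tell their order along the rail. A shallow dish 85 mm across outside, 78 mm inside; its flat black floor is 20 mm and its rim 28 mm above the worktop. Does not move. Origin: on its axis at worktop height; z up, y along the rail
- reader: the code reader: a low black box 118 x 104 x 44 mm with a dark glass window on top, in line with one end of the rail (left or right varies; a small flat carton lies at the other end); the nearest holder's axis is about 126 mm from its centre. Does not move. Origin: centre of its underside; y along the rail, z up
- orange_cup: a white specimen cup with an orange lid, 66 mm across the lid, 70 mm high, standing upright loose among the jars; it is not one of the jars and stays where it is. (A tall monitor, fixed, stands on the right of the worktop, from about 0.6 m ahead of the robot's base and 0.35 m to its right: keep the arm clear of it.) Origin: centre of the underside
Not all that is in view belongs to the job. Leave any black or turquoise look-alike of the jar_l alone.

How it is judged:
At the end, for the whole second after the job is handed in: jar_s, jar_m, jar_l and jar_xl stand in the first to fourth holder counted from the reader, each flat on its floor (within 3 mm), inside the rim, upright (0.06 rad), released and at rest; the orange-lidded cup is upright within 15 mm of where it stood (((horizontal distance between jar_s and holder_a below 0.029 m and z of jar_s in the frame of holder_a between 0.017 and 0.023 m) or (horizontal distance between jar_s and holder_b below 0.029 m and z of jar_s in the frame of holder_b between 0.017 and 0.023 m) or (horizontal distance between jar_s and holder_c below 0.029 m and z of jar_s in the frame of holder_c between 0.017 and 0.023 m) or (horizontal distance between jar_s and holder_d below 0.029 m and z of jar_s in the frame of holder_d between 0.017 and 0.023 m)) and horizontal distance between jar_s and reader below 0.18 m and angle between each of jar_s, jar_m, jar_l, jar_xl, orange_cup's own z axis and vertical below 0.06 rad and linear speed of each of jar_s, jar_m, jar_l, jar_xl below 0.02 m/s and contact force between each of jar_s, jar_m, jar_l, jar_xl and the fingers below 0.1 N and ((horizontal distance between jar_m and holder_a below 0.025 m and z of jar_m in the frame of holder_a between 0.017 and 0.023 m) or (horizontal distance between jar_m and holder_b below 0.025 m and z of jar_m in the frame of holder_b between 0.017 and 0.023 m) or (horizontal distance between jar_m and holder_c below 0.025 m and z of jar_m in the frame of holder_c between 0.017 and 0.023 m) or (horizontal distance between jar_m and holder_d below 0.025 m and z of jar_m in the frame of holder_d between 0.017 and 0.023 m)) and horizontal distance between jar_m and reader between 0.18 and 0.285 m and ((horizontal distance between jar_l and holder_a below 0.0215 m and z of jar_l in the frame of holder_a between 0.017 and 0.023 m) or (horizontal distance between jar_l and holder_b below 0.0215 m and z of jar_l in the frame of holder_b between 0.017 and 0.023 m) or (horizontal distance between jar_l and holder_c below 0.0215 m and z of jar_l in the frame of holder_c between 0.017 and 0.023 m) or (horizontal distance between jar_l and holder_d below 0.0215 m and z of jar_l in the frame of holder_d between 0.017 and 0.023 m)) and horizontal distance between jar_l and reader between 0.285 and 0.391 m and ((horizontal distance between jar_xl and holder_a below 0.016 m and z of jar_xl in the frame of holder_a between 0.017 and 0.023 m) or (horizontal distance between jar_xl and holder_b below 0.016 m and z of jar_xl in the frame of holder_b between 0.017 and 0.023 m) or (horizontal distance between jar_xl and holder_c below 0.016 m and z of jar_xl in the frame of holder_c between 0.017 and 0.023 m) or (horizontal distance between jar_xl and holder_d below 0.016 m and z of jar_xl in the frame of holder_d between 0.017 and 0.023 m)) and horizontal distance between jar_xl and reader between 0.391 and 0.5 m and distance of orange_cup from where it was at the start of the episode below 0.015 m); the robot touches nothing.
It fails at once if a jar is tipped more than 35 degrees from upright (angle between any of jar_s, jar_m, jar_l, jar_xl's own z axis and vertical above 0.61 rad).
It fails at once if a jar is dropped: let go and falling faster than 0.5 m/s (a fall of about 13 mm or more) ((contact force between jar_s and the fingers below 0.05 N and linear speed of jar_s above 0.5 m/s) or (contact force between jar_m and the fingers below 0.05 N and linear speed of jar_m above 0.5 m/s) or (contact force between jar_l and the fingers below 0.05 N and linear speed of jar_l above 0.5 m/s) or (contact force between jar_xl and the fingers below 0.05 N and linear speed of jar_xl above 0.5 m/s)).
It fails at once if the orange-lidded cup is moved more than 20 mm (distance of orange_cup from where it was at the start of the episode above 0.02 m).
It also fails if it takes over 80 s, if anything falls off the work surface, if the arm or the gripper's body presses on something with over 40 N, if the wrist force passes 120 N, or if a joint passes its speed limit or range.

## Working session

There is one attempt and no reset: what is moved stays moved. The work goes in short steps, each a Python script; the robot and the scene stay as the last script left them, time stands still between calls to the robot, and variables do not carry over. Pictures are saved under pics/ and viewed, at most 14 in all, crops included, and the job is handed in when it is done.

```bash
mkdir -p pics; python3 - <<'E'
from bench import *
import cv2
for n in("scene","top"):
    im=get_image(n); cv2.imwrite(f"pics/{n}0.png",im[:,:,::-1])
    c=get_calibration(n); print(n,c["camera_matrix"].tolist(),(-c["R"].T@c["t"]).round(3),c["R"].round(2).tolist())
    for l in("jar_s","jar_m","jar_l","jar_xl","holder_a","reader","orange_cup"):
        print(l,[(d["location"].round(3).tolist() if hasattr(d["location"],'round') else d["location"],round(d["p"],2)) for d in recognise(n,l)])
o=get_obs();print(o["clock"],o["ee_pos"],o["tool_rot"])
E
```

```text
scene [[437.75735082159326, 0.0, 324.6110047506944], [0.0, 437.75735082159326, 194.89531173803036], [0.0, 0.0, 1.0]] [ 0.21  -0.614  0.77 ] [[0.84, -0.54, -0.02], [-0.4, -0.6, -0.69], [0.36, 0.59, -0.72]]
jar_s [([0.6622, -0.2941, 0.0684], 0.88), ([0.7446, 0.1075, 0.0552], 0.86), ([0.6304, -0.2191, 0.0366], 0.76), ([0.6238, 0.2666, 0.0391], 0.7), ([0.5854, -0.3151, 0.0687], 0.62), ([0.615, -0.0864, 0.0653], 0.58)]
jar_m [([0.6622, -0.2941, 0.0684], 0.88), ([0.7446, 0.1075, 0.0552], 0.86), ([0.6304, -0.2191, 0.0366], 0.76), ([0.6238, 0.2666, 0.0391], 0.7), ([0.5854, -0.3151, 0.0687], 0.62), ([0.615, -0.0864, 0.0653], 0.58)]
jar_l [([0.6622, -0.2941, 0.0684], 0.88), ([0.7446, 0.1075, 0.0552], 0.86), ([0.6304, -0.2191, 0.0366], 0.76), ([0.6238, 0.2666, 0.0391], 0.7), ([0.5854, -0.3151, 0.0687], 0.62), ([0.615, -0.0864, 0.0653], 0.58)]
jar_xl []
holder_a [([0.4623, -0.1195, 0.021], 0.97), ([0.4791, -0.2304, 0.0237], 0.94), ([0.4324, 0.0944, 0.0234], 0.82), ([0.4463, -0.0143, 0.0227], 0.6)]
reader [([0.4045, 0.1896, 0.0395], 0.88), ([0.6175, 0.0258, 0.0652], 0.42)]
orange_cup [([0.6165, 0
[... 608 characters left out ...]
6), ([0.6335, -0.2134, 0.0374], 0.59), ([0.6228, 0.275, 0.0543], 0.59), ([0.7411, 0.1173, 0.0737], 0.54)]
jar_l [([0.6223, -0.0754, 0.0708], 0.92), ([0.6207, 0.0416, 0.0681], 0.73), ([0.591, -0.2973, 0.0711], 0.67), ([0.6664, -0.2795, 0.072], 0.6), ([0.6335, -0.2134, 0.0374], 0.59), ([0.6228, 0.275, 0.0543], 0.59), ([0.7411, 0.1173, 0.0737], 0.54)]
jar_xl [([0.6318, 0.1539, 0.0917], 0.77)]
holder_a [([0.4489, -0.0127, 0.0171], 0.8), ([0.4744, -0.232, 0.0203], 0.69), ([0.4616, -0.1227, 0.0209], 0.65), ([0.4279, 0.0904, 0.0221], 0.62)]
reader [([0.4133, 0.2137, 0.0411], 0.81)]
orange_cup []
0.8 [0.28796685 0.61052967 0.23137642] [ 2.18625088e-01  9.75808928e-01  8.31199819e-05 -2.02792335e-06]
```

View pics/scene0.png

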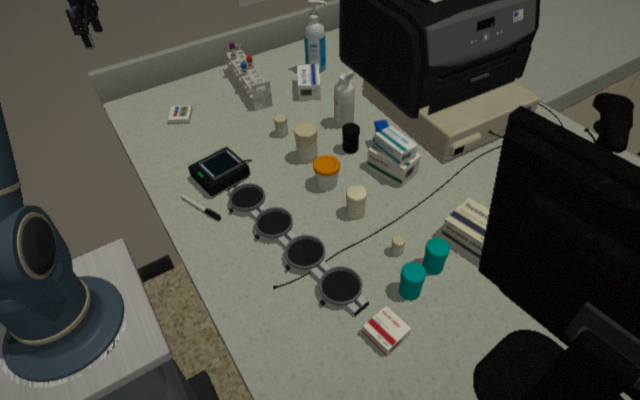

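View pics/top0.png

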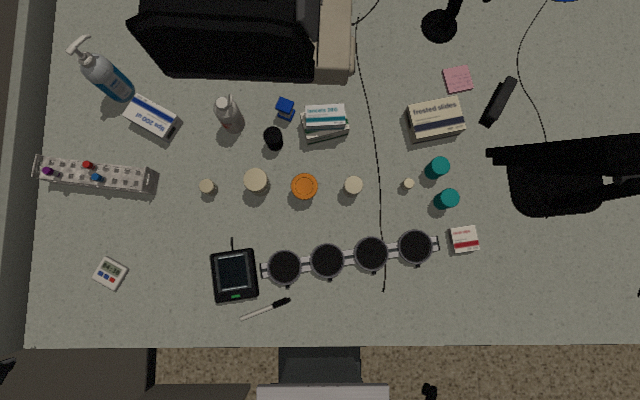

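The reader is on the left (top picture, 235,275), so the holders run from there to the right. The jars in the top picture are m at (207,187), xl at (256,180), l at (353,185) and s at (409,184). The orange cup is at (304,186) and the look-alikes are black and teal. I'll refine the positions by fitting cylinder silhouettes to the masks.

```bash
cat > fit.py <<'E'
from bench import *
import cv2, numpy as np
from scipy.optimize import least_squares
CAM={n:get_calibration(n) for n in("scene","top")}
def hull(n,xy,rings):
    c=CAM[n]; a=np.linspace(0,2*np.pi,40)
    P=np.concatenate([np.c_[xy[0]+r*np.cos(a),xy[1]+r*np.sin(a),0*a+z] for r,z in rings])
    q=(P@c["R"].T+c["t"])@c["camera_matrix"].T
    return cv2.convexHull((q[:,:2]/q[:,2:]).astype(np.float32))
def cen(h):
    m=cv2.moments(h); return np.array([m["m10"],m["m01"]])/m["m00"], m["m00"]
JAR={"jar_s":(.014,.013,.011,.042),"jar_m":(.0185,.017,.015,.056),"jar_l":(.023,.0215,.02,.073),"jar_xl":(.029,.027,.025,.092)}
def rings(l,z=0):
    if l.startswith("holder"): return [(.0425,.028),(.0425,.021)]
    if l=="orange_cup": return [(.033,.07),(.028,0)]
    R,r,d,h=JAR[l]; return [(R,z+h),(R,z+h-d),(r,z)]
def fit(n,l,guess,z=0,label=None):
    """best-matching mask near guess -> xy, area ratio mask/model, p"""
    c0,A=cen(hull(n,guess,rings(l,z))); best=None
    for d in regions_of(n,label or l):
        m=d["pixels"]; ys,xs=np.nonzero(m)
        if len(xs)==0: continue
        mc=np.array([xs.mean(),ys.mean()])
        if best is None or np.linalg.norm(mc-c0)<np.linalg.norm(best[0]-c0): best=(mc,len(xs),d["p"])
    if best is None or np.linalg.norm(best[0]-c0)>20: return None
    s=least_squares(lambda x:cen(hull(n,x,rings(l,z)))[0]-best[0],guess,diff_step=1e-3)
    return s.x.round(4).tolist(),round(best[1]/cen(hull(n,s.x,rings(l,z)))[1],2),round(best[2],2)
E
python3 - <<'E'
from fit import *
G={"jar_s":(.632,-.215),"jar_m":(.623,.272),"jar_l":(.62,-.078),"jar_xl":(.632,.154),"orange_cup":(.62,.035),"holder_a":(.428,.092),"holder_b":(.449,-.013),"holder_c":(.462,-.122),"holder_d":(.475,-.232)}
for n in("top","scene"):
    get_image(n)
    for l,g in G.items(): print(n,l,fit(n,l,np.array(g)))
E
```

```text
top jar_s ([0.6336, -0.2169], 0.94, 0.5)
top jar_m ([0.6293, 0.279], 0.78, 0.47)
top jar_l ([0.6261, -0.0778], 1.08, 0.64)
top jar_xl ([0.6357, 0.1565], 0.9, 0.96)
top orange_cup ([0.6257, 0.0407], 0.91, 0.92)
top holder_a ([0.4304, 0.0912], 1.03, 0.77)
top holder_b None
top holder_c ([0.4607, -0.1221], 1.04, 0.97)
top holder_d ([0.478, -0.2304], 0.93, 0.9)
scene jar_s ([0.6343, -0.2147], 0.92, 0.57)
scene jar_m ([0.6248, 0.2781], 0.7, 0.78)
scene jar_l ([0.6244, -0.075], 1.0, 0.95)
scene jar_xl ([0.6361, 0.1603], 0.94, 0.94)
scene orange_cup ([0.6249, 0.0462], 0.87, 0.64)
scene holder_a ([0.4299, 0.093], 1.02, 0.77)
scene holder_b ([0.4432, -0.0122], 0.97, 0.81)
scene holder_c ([0.4599, -0.1202], 1.07, 0.98)
scene holder_d ([0.4773, -0.2286], 1.0, 0.76)
```

```bash
cat > pick.py <<'E'
from bench import *
import numpy as np
Q=None
def orient():
    # tool y along world +-x, z down; choose the half turn nearest the present wrist
    o=get_obs(); c=[]
    for q in ([2**-.5,2**-.5,0,0],[2**-.5,-2**-.5,0,0]):
        j=solve_ik([.60,.1,.2],q)
        if j is not None: c.append((abs(np.array(j)[6]),q))
    return min(c)[1]
def pick_place(src,dst,h,d,force,up=.11):
    Q=orient(); w=None
    zt=h-d/2-.019-.003; zc=max(zt+up,.17)
    open_gripper()
    movep([*src,zc],Q)
    move_l([*src,zt+.02],Q,feed=.2); move_l([*src,zt],Q,feed=.08)
    grasp(force); o=get_obs(); print("grip",o["width"],o["grasp_force"],o["clock"])
    move_l([*src,zt+.03],feed=.08); move_l([*src,zc],feed=.2)
    o=get_obs(); print("lift",o["width"],o["grasp_force"],o["ft_force"])
    if o["grasp_force"]<2: print("NO GRIP"); return
    move_l([*dst,zc],feed=.22)
    move_l([*dst,zt+.035],feed=.15); sleep(.2)
    hit=move_l([*dst,zt+.0175],feed=.02,force_limit=3)
    o=get_obs(); print("down",hit,o["ee_pos"]-np.array([0,0,zt]),o["ft_force"])
    open_gripper(); move_l([*dst,zt+.05],feed=.1); move_l([*dst,.20],feed=.25)
    print(get_obs()["clock"])
E
python3 - <<'E'
from pick import *
import numpy as np
q=orient();print(q)
for p in([.627,.278,.17],[.627,.278,.026],[.445,-.0125,.04],[.431,.092,.03],[.478,-.2295,.16],[.634,-.216,.014]):
    j=solve_ik(p,q);print(None if j is None else np.round(j,2))
pick_place((.627,.278),(.445,-.0125),.056,.015,30)
E
```

```text
[0.7071067811865476, 0.7071067811865476, 0, 0]
[-0.67  0.55  0.29  1.58 -0.17  1.04 -0.34]
[-0.63  0.71  0.23  1.67 -0.21  0.79 -0.31]
[-0.39  0.41  0.39  2.25 -0.31  0.53  0.24]
[-0.54  0.41  0.28  2.26 -0.24  0.5  -0.07]
[-0.36  0.44  0.95  1.99 -0.45  0.93  0.82]
[-0.07  0.74  0.49  1.73 -0.47  0.78  0.65]
grip 0.4010678851570089 29.758400461287238 5.45
lift 0.4028734001541425 29.895790673908778 [ 0.274699    0.79793038 -1.67083638]
down True [ 0.44510319 -0.01254529  0.02006552] [-0.06946343  1.14871238  4.70019801]
11.8333
```

```bash
python3 - <<'E'
from pick import *
import cv2
pick_place((.634,-.216),(.432,.092),.042,.011,25)
pick_place((.625,-.0765),(.460,-.121),.073,.020,35)
im=get_image("top"); cv2.imwrite("pics/top1.png",im[:,:,::-1])
E
```

```text
grip 0.29613444475634876 24.621502642985433 14.9333
lift 0.2948130717856186 24.574355583827128 [-0.65143953  0.01489497 -0.38623582]
down True [0.43196816 0.0919554  0.02007862] [-0.68720436  0.75741817  4.90522929]
21.675
grip 0.5325186965872016 35.50366938114166 24.4417
lift 0.5326692581183264 35.929083824157715 [ 0.71848635  0.66033784 -1.22058552]
down True [ 0.4599327  -0.12099437  0.0203417 ] [-0.77478413  0.29903353  4.92727464]
29.725
```

View pics/top1.png

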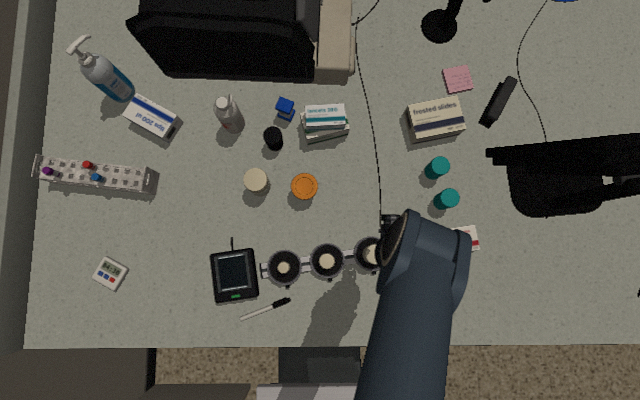

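Jars s and m are well inside the two holders nearest the reader, at (284,267) and (327,262). Jar l is in the third at (371,253), partly hidden by the arm. Next is xl, then a check.

```bash
python3 - <<'E'
from pick import *
from fit import *
pick_place((.636,.158),(.478,-.2295),.092,.025,60,up=.12)
movep([.5,.35,.3],orient())
im=get_image("top"); cv2.imwrite("pics/top2.png",im[:,:,::-1])
D={"jar_s":(.432,.092),"jar_m":(.445,-.0125),"jar_l":(.460,-.121),"jar_xl":(.478,-.2295)}
for l,g in D.items(): print(l,g,fit("top",l,np.array(g),.02))
print("cup",fit("top","orange_cup",np.array((.6257,.0407))))
im=get_image("scene"); cv2.imwrite("pics/scene2.png",im[:,:,::-1])
E
```

```text
grip 0.6424871139066768 63.41745787696709 32.6833
lift 0.643301850313392 63.61805401465972 [-0.0664246   0.25872828 -1.64272491]
down True [ 0.47793709 -0.22944182  0.02074604] [0.22251966 0.30818136 3.95052694]
38.8417
jar_s (0.432, 0.092) ([0.4307, 0.0895], 0.67, 0.65)
jar_m (0.445, -0.0125) ([0.445, -0.0103], 0.96, 0.75)
jar_l (0.46, -0.121) ([0.4592, -0.1223], 0.95, 0.71)
jar_xl (0.478, -0.2295) ([0.4771, -0.2325], 0.99, 0.85)
cup ([0.6235, 0.0418], 0.98, 0.92)
```

View pics/top2.png

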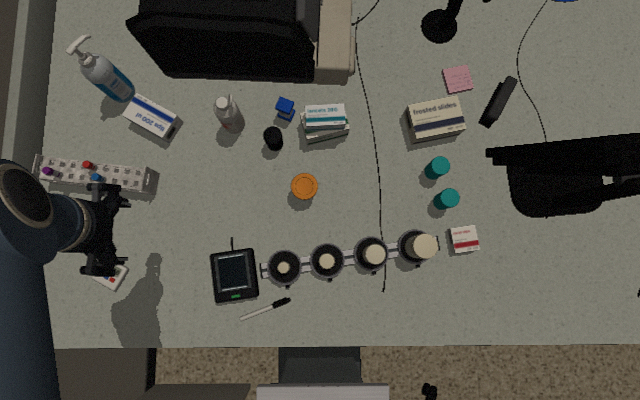

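View pics/scene2.png

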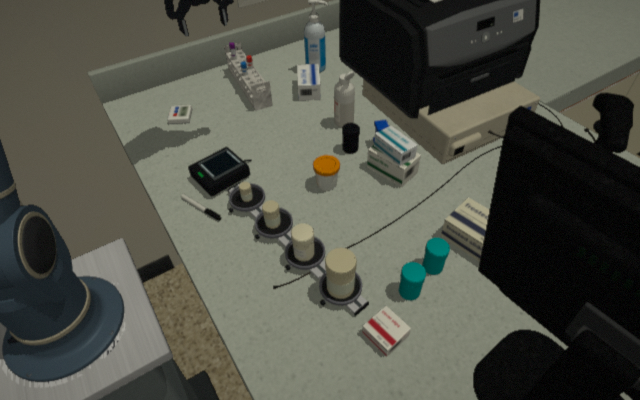

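All four jars stand upright and centred, s to xl from the reader at scene (245,190) to (341,275). The cup is where it was at (326,172), and the arm is clear.

```bash
python3 -c "
from bench import *
print(close_job())"
```

```text
the job is handed in; nothing more can be done
None
```

The job is handed in: all four jars are upright in their holders, smallest nearest the code reader, each within about 4 mm of its holder's axis and released, and the orange cup stayed put; the verdict itself was not reported back.

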